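# Check the squeeze lever of a hand rinser

## Robot

A 6-joint arm with a two-finger parallel gripper is mounted at the origin on the work surface. World frame = base frame: x ahead of the robot, y to its left, z up, the work surface at z = 0. Lengths are in m, angles in rad, forces in N, time in s.
With the tool pointing down it reaches from about 0.35 to 0.975 m from the base axis. Payload 4.9 kg.
Tool frame: the origin (TCP) lies at the very end of the fingers, on their centre line; the grasp point (between the pads) lies 19 mm behind it; z points along the fingers, y is the line along which they close (so a half turn about z gives the same grasp; the last joint's range is limited). The gripper opens to 85 mm and grips with 20 to 120 N. Pads are 22 mm wide; open, the fingers measure 114 mm over their backs; the gripper's body (76 mm by 85 mm) begins 54 mm behind the grasp point. The pads swing forward as they close: fully open they stand 13 mm farther back than shut.
Start: joints at [-1.306, 0.053, 1.613, -0, 1.476, -0.119], TCP at [0.234, -0.58, 0.231] pointing down, gripper open.
Joint ranges: [-3.01, 3.01], [-1.01, 2.22], [0.06, 2.58], [-1.02, 4.17], [0.09, 2.62], [-3.14, 3.14]. Speed limits (rad/s): [2.57, 2.57, 3.14, 3.14, 3.14, 3.14].

## Interface

Orientations are given as a rotation vector (axis times angle).
In Python, from station import * gives the robot as it stands.
- The arm moves only by the shell command python3 -m crank 'ROWS' [OPENING] [FORCE]. ROWS is JSON, a list of rows, each an object with "offset": the shift along the tool's x, y, z in m, a list of three; "twist": the turn, a rotation vector about the tool's x, y, z in degrees, a list of three. In form: [{"offset": [x, y, z], "twist": [rx, ry, rz]}, ...]. A call has 1 to 20 rows; each row is the pose to reach, as a shift and turn from the pose commanded when the call began, along the tool's axes at that moment; what a row does not reach only later rows make up. A row lasts 1/8 s, in which the tool goes at most 62.5 mm and 10.7 degrees, less where a joint would pass 70% of its speed; a pose out of reach is approached as far as the arm can. A call with a gripper value outside its range is refused whole. OPENING is the opening, from 0 (shut) to 1 (fully open), set as the call begins (- or left out, the last holds). The fingers move at their own pace and stop on an object; FORCE is the grip in N (left out, the last holds). Time passes only in rows, so rows that repeat a pose let the fingers close. It gives the time, the measured TCP pose, the force, the opening and the grip force at its end, in the units of the state.
- get_obs(): the state, without advancing time (a new reading comes with each control period).
- get_image(name): name is "side" or "top"; returns the picture (384x512x3 uint8, red, green, blue); there is no depth.
- get_calibration(name): a dict with "intrinsics" (3x3 intrinsics, pixels), "k1" (the pictures are not rectified: a ray, as slopes to the right and down, at radius r is drawn at 1 + k1 r^2 times it, then the intrinsics apply), "world_from_camera" (4x4, takes a point from camera to world coordinates). Camera axes: x right, y up, looking along -z (the intrinsics and any distortion apply to the point x, -y, -z); pixel columns grow to the right and rows downward; lengths in m; the calibration is good to about 2 mm. A picture is of the moment at which its call begins. get_calibration takes no time and is no camera call.
- finish_job(): hands the job in; it is judged then, once.
Trained networks look in the newest picture that a camera, given by its name, has taken for a name from the list of things; names that differ only in an ending like _2 or _b are one class to them, and where a whole thing is asked for, a point or a joint stands for the part that bears it (a point fixed in the world has none). Each returns a list of dicts, best first, with "confidence" (0 to 1); they miss things now and then, are a little off and sometimes report something else, mostly with a low value. They report only what shows in the picture. A call takes as long as a camera call.
- cut_out(query, camera): "region" (384x512 bool, what is visible of it) and "rect" ([centre column, centre row, width, height] in pixels, round what is visible of it).
The state is a dict: "t": time; "q": joint angles; "dq": joint speeds; "effort": joint torques, N m; "tool_pos": TCP position; "tool_rot": TCP orientation; "contact_force": force on the tool from outside, world axes, zero at the start; "wrist_torque": the same for the moment, N m; "opening": finger opening in m; "grip_force": force on a finger pad.
Only numpy, scipy, OpenCV 4.12 (cv2) and the standard library are available. Lean on these libraries where they do the work, as an engineer would, in place of code of your own. Each camera call takes 0.05 s, during which the arm holds its last target. There are 200 camera calls.

## Task

Check the red squeeze lever of the hand rinser that stands among the things on the lower shelf: with the outside of your fingers, press the lever in towards the black bar until it stops, and hold it against its stop for two seconds so that one can see a gap is left. Then let it spring all the way out again and draw your hand away. Do not pinch or hook the lever from behind, touch the bar, force the lever (40 N is too much), or move or lift any of the other things.

Things in the scene. Friction and masses are not known exactly. Their poses are not given: they have to be found in the camera images.
- rinser: Hand rinser screwed down on a stand; highest point 144 mm. Origin: centre of its foot plate (10 mm high, x -26 to +50, y -125 to +125 mm), below the bar; y runs along the bar to the black spray head, x away from the lever's side, z up. Valve and head (radius up to 29 mm) fill y +60 to +150 mm, a riser (radius 17 mm) y -105 mm. Before the bar (-x) between them only the lever is in the way.
- bar: The rinser's fixed black grip bar, a level tube of radius 14 mm and 150 mm length along the rinser's y (from y -92 to +58 mm), axis 115 mm above the shelf. Origin on its axis, 115 mm straight above the rinser's origin. Axes as the rinser's. Not to be touched.
- lever (a joint): Hinge of the red lever about the vertical, rad: 0 = sprung fully out, 0.30 = against its stop; grows as it is pressed towards the bar (counterclockwise from above). A spring pushes it out: at the pad about 3 N starts it and 7 N brings it to the stop, where it is solid, its tip some 20 mm short of the bar.
- lever_pad (a point): Where to press: on the lever's outer face, 115 mm from the hinge, mid-height (115 mm above the shelf). Moves with the lever (34 mm from out to stop); x = pressing direction, square to the face; y = back along the lever; z up. The red part runs 35 mm on to the tip and 55 mm back, is 24 mm high and 10 mm thick with its black inner side (hinge axis in mid-thickness).
- lever_pivot (a point): The lever's hinge axis, 115 mm above the shelf, fixed to the rinser at x -22, y +75 mm; axes as the rinser's.
- canister: Clamp-lid glass canister, 97 mm across, 130 mm high, about 0.7 kg; origin at the centre of its underside, z up. Leave alone.
- saucer: White and blue patterned saucer, 140 mm across, 18 mm high; origin at the centre of its underside, z up. Leave alone.
- teaspoon: Steel teaspoon, 127 mm long, 9 mm high, lying before the lever; origin at its underside near the middle, x along it towards the bowl. Leave alone.
- trivet: Green silicone trivet, 90 mm square, 9 mm high; origin at the centre of its underside. Leave alone.
- cup: White ceramic cup, 64 mm across, 58 mm high, its handle at its own +y; origin at the centre of its underside. Leave alone.

How it is judged:
On the way:
1. the fingers hold the lever pressed in against its stop for more than a second (within 0.02 rad of the stop) (value of joint lever above 0.28 rad and contact force between the fingers and lever above 2 N), for 1.2 s.
At the end, for the whole second after the job is handed in: The lever has sprung back out (under 0.03 rad), and the canister, saucer, teaspoon, trivet and cup all stand within 20 mm of where they were (value of joint lever below 0.03 rad and not (distance of canister from where it was at the start of the episode above 0.02 m) and not (distance of saucer from where it was at the start of the episode above 0.02 m) and not (distance of teaspoon from where it was at the start of the episode above 0.02 m) and not (distance of trivet from where it was at the start of the episode above 0.02 m) and not (distance of cup from where it was at the start of the episode above 0.02 m)); the robot touches nothing.
It fails at once if the lever is pinched or hooked: its inner side is touched (over 1.5 N) (contact force between any of the fingers, the arm and lever_c2 above 1.5 N).
It fails at once if the bar is touched (over 1.5 N), as by squeezing lever and bar together (contact force between any of the fingers, the arm and bar above 1.5 N).
It fails at once if the lever is strained (over 40 N) (contact force between any of the fingers, the arm and lever above 40 N).
It fails at once if the canister, saucer, teaspoon, trivet or cup is shifted or lifted by more than 20 mm (distance of any of canister, saucer, teaspoon, trivet, cup from where it was at the start of the episode above 0.02 m).
It also fails if it takes over 35 s, if anything falls off the work surface, if the arm or the gripper's body presses on something with over 40 N, if the wrist force passes 120 N, or if a joint passes its speed limit or range.

## Working session

There is one attempt and no reset: what is moved stays moved. The work goes in short steps, Python scripts to look and compute and a shell command to move; the robot and the scene stay as the last step left them, time stands still between calls to the robot, and variables do not carry over. Pictures are saved under pics/ and viewed, at most 10 in all, crops included, and the job is handed in when it is done.

```bash
mkdir -p pics; ls
python3 - <<'E'
from station import *
import cv2,numpy as np
o=get_obs();print(o)
for n in("side","top"):
    im=get_image(n);cv2.imwrite(f"pics/{n}0.png",im[:,:,::-1])
    c=get_calibration(n);print(n,c)
    for q in("rinser","lever","bar","canister","saucer","teaspoon","trivet","cup"):
        print(q,[(round(d["confidence"],2),np.round(d["rect"]).tolist()) for d in cut_out(q,n)[:2]])
E
```

```text
pics
{'t': 0.0, 'q': array([-1.30598561e+00,  5.33443499e-02,  1.61428287e+00,  1.17518463e-05,
        1.47602161e+00, -1.19013937e-01]), 'dq': array([ 0.00047538,  0.0012471 ,  0.00134063,  0.00152274, -0.00184815,
       -0.00299046]), 'effort': array([ 4.44638681e-05, -3.93686163e+01, -3.70170701e+01, -1.11427260e-04,
        7.18828829e-03, -6.10963525e-06]), 'tool_pos': array([ 0.23387442, -0.57892006,  0.23007743]), 'tool_rot': array([-3.08190345e+00, -5.98823225e-01,  2.16774286e-04]), 'contact_force': array([-0.01966275, -0.09230896,  0.38553605]), 'wrist_torque': array([-0.03703657, -0.02236455,  0.0289584 ]), 'grip_force': 0.0, 'opening': 0.08529115008722199}
side {'intrinsics': array([[489.67294447,   0.        , 250.30138943],
       [  0.        , 489.67294447, 192.53138185],
       [  0.        ,   0.        ,   1.        ]]), 'k1': -0.13074468622698004, 'world_from_camera': array([[-0.99249764,  0.09657358, -0.07497984,  0.47746568],
       [-0.12080251, -0.68005168,  0.72314346,  1.00498425],
       [ 0.01884639,  0.72677594,  0.68661602,  0.97735966],
       [ 0.   
[... 586 characters left out ...]
19589725568, 'world_from_camera': array([[-0.02455728,  0.9836317 , -0.17850943,  0.40552586],
       [-0.99870065, -0.03211439, -0.0395686 ,  0.04578823],
       [-0.04465365,  0.17730579,  0.98314226,  0.98609988],
       [ 0.        ,  0.        ,  0.        ,  1.        ]])}
rinser [(0.81, [328.0, 199.0, 121.0, 51.0])]
lever [(0.83, [338.0, 215.0, 57.0, 21.0])]
bar [(0.67, [342.0, 190.0, 65.0, 20.0])]
canister [(0.68, [221.0, 199.0, 37.0, 42.0]), (0.54, [338.0, 213.0, 59.0, 21.0])]
saucer [(0.82, [428.0, 174.0, 59.0, 57.0])]
teaspoon [(0.83, [345.0, 248.0, 26.0, 50.0]), (0.6, [342.0, 143.0, 34.0, 35.0])]
trivet [(0.71, [277.0, 248.0, 40.0, 40.0])]
cup [(0.96, [342.0, 143.0, 36.0, 31.0])]
```

Run:
```python
import cv2
t=cv2.imread("pics/top0.png");s=cv2.imread("pics/side0.png")
cv2.imwrite("pics/t1.png",cv2.resize(t[90:300,190:470],(800,600)))
cv2.imwrite("pics/s1.png",s)
```

```text
(no output)
```

View pics/t1.png

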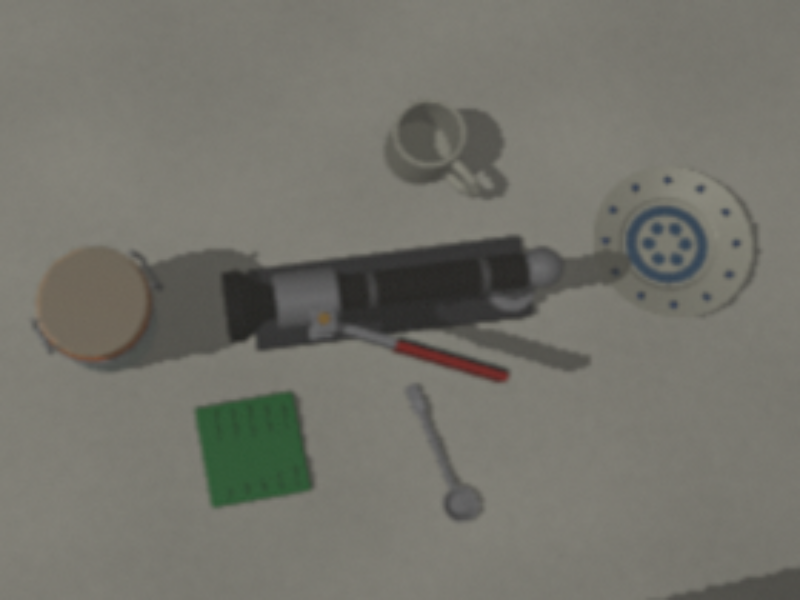

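View pics/s1.png

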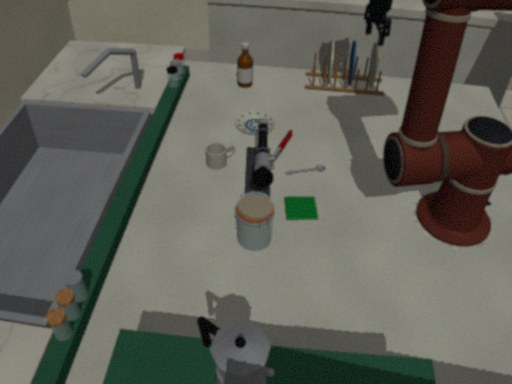

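The top view shows the red lever running from about (329,211) to its tip at (367,222), on the robot's side of the bar. The teaspoon lies in front of it at about (345,248), and the head points left. The side view agrees and shows nothing hanging over it.

```bash
cat > h.py <<'E'
from station import *
import cv2,numpy as np
from scipy.spatial.transform import Rotation as R
def ray(n,uv):
    c=get_calibration(n);K=c["intrinsics"];T=c["world_from_camera"]
    d=np.linalg.solve(K,[*uv,1])[:2];s=d.copy()
    for _ in range(20): s=d/(1+c["k1"]*(s@s))
    return T[:3,3],T[:3,:3]@np.array([s[0],-s[1],-1])
def at(n,uv,z):
    o,d=ray(n,uv);return o+d*(z-o[2])/d[2]
def tri(a,b):
    (o,d),(p,e)=ray("top",a),ray("side",b)
    s=np.linalg.lstsq(np.c_[d,-e],p-o,rcond=None)[0]
    A,B=o+s[0]*d,p+s[1]*e;return (A+B)/2,np.linalg.norm(A-B)
def red(n,box):
    im=get_image(n).astype(int);m=(im[:,:,0]>1.8*im[:,:,1])&(im[:,:,0]>1.8*im[:,:,2])&(im[:,:,0]>50)
    k=np.zeros_like(m);x0,x1,y0,y1=box;k[y0:y1,x0:x1]=1;m&=k
    return m
def ends(m):
    p=np.argwhere(m)[:,::-1].astype(float);c=p.mean(0);v=np.linalg.svd(p-c)[2][0] if len(p)<3000 else 0
    t=(p-c)@v;return c,c+v*t.min(),c+v*t.max(),len(p)
E
python3 - <<'E'
from h import *
np.set_printoptions(precision=4,suppress=True)
rt=ends(red("top",(310,385,195,240)));rs=ends(red("side",(265,300,122,165)))
print(rt,rs)
print("tri centroid",tri(rt[0],rs[0]))
E1,E2=at("top",rt[1],.125),at("top",rt[2],.125);print("ends top",E1,E2,np.linalg.norm(E1-E2))
print("side ends",at("side",rs[1],.12),at("side",rs[2],.12))
b=cut_out("bar","top")[0]["region"];c,e,f,_=ends(b);e,f=at("top",e,.125),at("top",f,.125)
print("bar",at("top",c,.125),e,f,np.linalg.norm(e-f),np.degrees(np.arctan2(*(e-f)[:2])))
r=(lambda p:at("top",(190+p[0]/2.857,90+p[1]/2.857),p[2]))
for n,p in dict(hinge=(323,325,.127),plateFL=(258,348,.01),plateFR=(535,315,.01),plateBR=(522,237,.01),trivet=(255,450,.009),spoon=(465,502,.005),spoonh=(413,386,.005),can=(95,303,.13)).items():print(n,r(p))
E
```

```text
(array([347.4206, 215.8968]), array([328.8628, 210.4691]), array([366.1803, 221.3835]), 126) (array([285.4605, 139.7368]), array([291.0781, 131.0505]), array([279.9211, 148.3023]), 76)
tri centroid (array([ 0.4976, -0.1326,  0.1204]), np.float64(0.0008027965579971267))
ends top [ 0.511  -0.0914  0.125 ] [ 0.4841 -0.172   0.125 ] 0.08497654764445646
side ends [ 0.4836 -0.1779  0.12  ] [ 0.5101 -0.0907  0.12  ]
bar [ 0.5621 -0.123   0.125 ] [ 0.5688 -0.2006  0.125 ] [ 0.5553 -0.045   0.125 ] 0.1562255200017768 175.045861377307
hinge [ 0.5277 -0.0343  0.127 ]
plateFL [0.5253 0.0136 0.01  ]
plateFR [ 0.5475 -0.233   0.01  ]
plateBR [ 0.6188 -0.2273  0.01  ]
trivet [0.4351 0.0197 0.009 ]
spoon [ 0.3859 -0.1609  0.005 ]
spoonh [ 0.4879 -0.1226  0.005 ]
can [0.5505 0.1458 0.13  ]
```

Triangulating the lever puts its height at 0.120 m, and its 23.5° angle to the bar and length match the description. Hinge ≈ (0.530,-0.033); the pad is at (0.489,-0.141) when out and its outer face reaches x ≈ 0.5225 at the stop. I'll shut the gripper, turn tool x to world +x and go to (0.40,-0.147), keeping the height.

```bash
python3 -m crank '[{"offset":[0.04,-0.042,0],"twist":[0,0,3]},{"offset":[0.08,-0.085,0],"twist":[0,0,6]},{"offset":[0.12,-0.128,0],"twist":[0,0,9]},{"offset":[0.16,-0.17,0],"twist":[0,0,12]},{"offset":[0.2,-0.213,0],"twist":[0,0,15]},{"offset":[0.24,-0.256,0],"twist":[0,0,18]},{"offset":[0.28,-0.3,0],"twist":[0,0,20]},{"offset":[0.316,-0.338,0],"twist":[0,0,22]},{"offset":[0.316,-0.338,0],"twist":[0,0,22]},{"offset":[0.316,-0.338,0],"twist":[0,0,22]}]' 0 40
```

```text
t: 2.3
tool_pos: [0.4004, -0.1481, 0.2314]
tool_rot: [3.141, 0.001, 0.0]
contact_force: [0.0, 0.2, -0.2]
opening: 0.0005
grip_force: 0.0
```

```bash
python3 -m crank '[{"offset":[0,0,0.04],"twist":[0,0,0]},{"offset":[0,0,0.08],"twist":[0,0,0]},{"offset":[0.02,0,0.115],"twist":[0,0,0]},{"offset":[0.04,0,0.133],"twist":[0,0,0]},{"offset":[0.04,0,0.133],"twist":[0,0,0]}]'
python3 - <<'E'
from h import *
print(get_obs()["tool_pos"])
s=get_image("side");t=get_image("top")
a=cv2.resize(s[90:210,200:360],(800,600));b=cv2.resize(t[150:270,270:430],(800,600))
cv2.imwrite("pics/a.png",cv2.resize(np.hstack([a,b]),(800,300),interpolation=cv2.INTER_AREA)[:,:,::-1])
E
```

```text
t: 2.92
tool_pos: [0.4394, -0.1487, 0.0965]
tool_rot: [-3.14, 0.003, 0.006]
contact_force: [-0.4, -0.6, 0.1]
opening: -0.0
grip_force: 0.0
[ 0.439379   -0.14873814  0.09648891]
```

View pics/a.png

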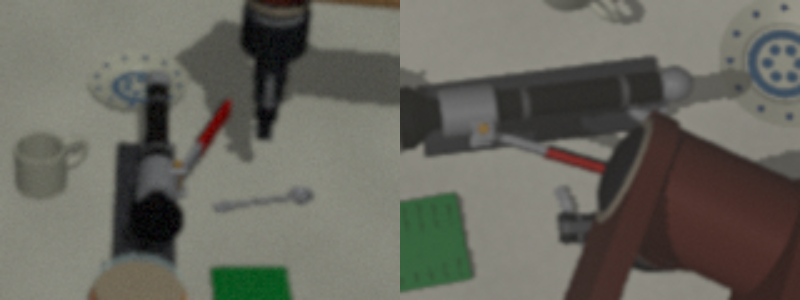

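The fingers hang at lever height, clear on the robot side. In the composite the fingertip is at about (263,135) and the red lever at (215,125). I'll advance to contact, which I expect at TCP x ≈ 0.471.

```bash
python3 -m crank '[{"offset":[0.01,0,0],"twist":[0,0,0]},{"offset":[0.02,0,0],"twist":[0,0,0]},{"offset":[0.03,0,0],"twist":[0,0,0]},{"offset":[0.038,0,0],"twist":[0,0,0]},{"offset":[0.045,0,0],"twist":[0,0,0]},{"offset":[0.045,0,0],"twist":[0,0,0]}]'; python3 -m crank '[{"offset":[0.004,0,0],"twist":[0,0,0]},{"offset":[0.008,0,0],"twist":[0,0,0]},{"offset":[0.012,0,0],"twist":[0,0,0]},{"offset":[0.015,0,0],"twist":[0,0,0]},{"offset":[0.015,0,0],"twist":[0,0,0]}]'
```

```text
t: 3.78
tool_pos: [0.4852, -0.1478, 0.0979]
tool_rot: [-3.141, -0.0, 0.003]
contact_force: [-4.1, -0.9, 1.1]
opening: 0.0001
grip_force: 1.7
t: 4.4
tool_pos: [0.4994, -0.1483, 0.0979]
tool_rot: [3.141, -0.0, -0.004]
contact_force: [-6.9, -2.5, 1.3]
opening: 0.0001
grip_force: 2.6
```

```bash
python3 -m crank '[{"offset":[0.002,0,0],"twist":[0,0,0]},{"offset":[0.004,0,0],"twist":[0,0,0]},{"offset":[0.004,0,0],"twist":[0,0,0]}]'; python3 -m crank '[{"offset":[0.002,0,0],"twist":[0,0,0]},{"offset":[0.003,0,0],"twist":[0,0,0]},{"offset":[0.003,0,0],"twist":[0,0,0]}]'
```

```text
t: 4.78
tool_pos: [0.5033, -0.1485, 0.0978]
tool_rot: [3.14, -0.001, -0.005]
contact_force: [-5.9, -3.7, 1.4]
opening: -0.0002
grip_force: 2.8
t: 5.15
tool_pos: [0.5062, -0.1487, 0.0978]
tool_rot: [3.14, -0.001, -0.005]
contact_force: [-6.9, -5.2, 1.0]
opening: -0.0004
grip_force: 3.0
```

```bash
python3 -m crank '[{"offset":[0.001,0,0],"twist":[0,0,0]},{"offset":[0.002,0,0],"twist":[0,0,0]},{"offset":[0.002,0,0],"twist":[0,0,0]}]'
```

```text
t: 5.52
tool_pos: [0.5081, -0.1488, 0.0978]
tool_rot: [3.14, -0.001, -0.005]
contact_force: [-6.0, -4.6, 0.5]
opening: -0.0002
grip_force: 3.1
```

```bash
python3 -m crank '[{"offset":[0.001,0,0],"twist":[0,0,0]},{"offset":[0.002,0,0],"twist":[0,0,0]},{"offset":[0.002,0,0],"twist":[0,0,0]}]'
python3 - <<'E'
from h import *
np.set_printoptions(precision=4,suppress=True)
m=red("side",(250,300,122,165));c,e,f,n=ends(m);print(n,at("side",c,.12),at("side",e,.12),at("side",f,.12))
s=get_image("side");t=get_image("top")
a=cv2.resize(s[90:210,200:360],(800,600));b=cv2.resize(t[150:270,270:430],(800,600))
cv2.imwrite("pics/b.png",cv2.resize(a,(800,600))[:,:,::-1])
E
```

```text
t: 5.9
tool_pos: [0.5101, -0.1489, 0.0978]
tool_rot: [3.14, -0.001, -0.005]
contact_force: [-7.1, -4.2, 1.0]
opening: -0.0001
grip_force: 3.2
36 [ 0.5262 -0.1274  0.12  ] [ 0.5248 -0.1562  0.12  ] [ 0.5274 -0.1033  0.12  ]
```

View pics/b.png

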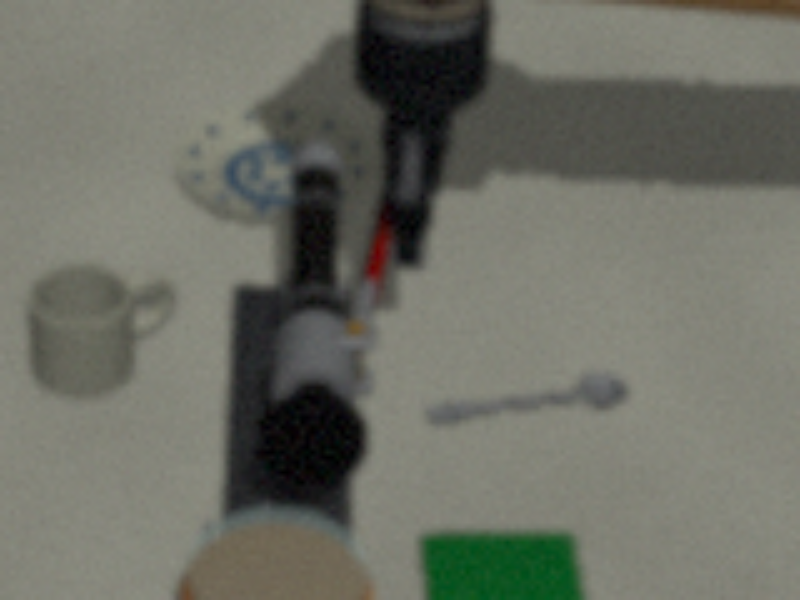

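The picture shows the finger at about (405,235) against the outer face of the lever at (380,245), which is nearly parallel to the bar at (315,240). The gap is clear. The force hasn't risen yet, so I'll go on in small steps to the solid stop.

```bash
python3 -m crank '[{"offset":[0.001,0,0],"twist":[0,0,0]},{"offset":[0.0015,0,0],"twist":[0,0,0]},{"offset":[0.0015,0,0],"twist":[0,0,0]}]'
```

```text
t: 6.42
tool_pos: [0.5115, -0.149, 0.0979]
tool_rot: [3.139, -0.001, -0.005]
contact_force: [-6.7, -5.2, 1.4]
opening: 0.0002
grip_force: 3.3
```

```bash
python3 -m crank '[{"offset":[0.001,0,0],"twist":[0,0,0]},{"offset":[0.0015,0,0],"twist":[0,0,0]},{"offset":[0.0015,0,0],"twist":[0,0,0]}]'
```

```text
t: 6.8
tool_pos: [0.513, -0.1491, 0.0979]
tool_rot: [3.139, -0.001, -0.005]
contact_force: [-8.1, -6.1, 0.7]
opening: 0.0
grip_force: 3.4
```

```bash
python3 -m crank '[{"offset":[0.0005,0,0],"twist":[0,0,0]},{"offset":[0.001,0,0],"twist":[0,0,0]},{"offset":[0.001,0,0],"twist":[0,0,0]}]'
```

```text
t: 7.18
tool_pos: [0.5134, -0.1491, 0.0979]
tool_rot: [3.139, -0.001, -0.008]
contact_force: [-9.2, -4.7, 3.7]
opening: -0.0
grip_force: 4.6
```

```bash
python3 -m crank '[{"offset":[0.0005,0,0],"twist":[0,0,0]},{"offset":[0.001,0,0],"twist":[0,0,0]},{"offset":[0.001,0,0],"twist":[0,0,0]}]'
```

```text
t: 7.55
tool_pos: [0.5136, -0.1491, 0.0978]
tool_rot: [3.139, -0.001, -0.012]
contact_force: [-13.9, -6.2, 4.7]
opening: -0.0001
grip_force: 6.5
```

```bash
python3 -m crank '[{"offset":[0.0005,0,0],"twist":[0,0,0]},{"offset":[0.001,0,0],"twist":[0,0,0]},{"offset":[0.001,0,0],"twist":[0,0,0]}]'
```

```text
t: 7.92
tool_pos: [0.5137, -0.1491, 0.0978]
tool_rot: [3.139, -0.001, -0.016]
contact_force: [-16.6, -5.0, 6.8]
opening: -0.0002
grip_force: 8.3
```

The TCP has stopped moving and the force is rising, so the lever is at its stop at about 17 N. Hold for 2.25 s.

```bash
python3 -m crank '[{"offset":[0,0,0],"twist":[0,0,0]},{"offset":[0,0,0],"twist":[0,0,0]},{"offset":[0,0,0],"twist":[0,0,0]},{"offset":[0,0,0],"twist":[0,0,0]},{"offset":[0,0,0],"twist":[0,0,0]},{"offset":[0,0,0],"twist":[0,0,0]},{"offset":[0,0,0],"twist":[0,0,0]},{"offset":[0,0,0],"twist":[0,0,0]},{"offset":[0,0,0],"twist":[0,0,0]},{"offset":[0,0,0],"twist":[0,0,0]},{"offset":[0,0,0],"twist":[0,0,0]},{"offset":[0,0,0],"twist":[0,0,0]},{"offset":[0,0,0],"twist":[0,0,0]},{"offset":[0,0,0],"twist":[0,0,0]},{"offset":[0,0,0],"twist":[0,0,0]},{"offset":[0,0,0],"twist":[0,0,0]},{"offset":[0,0,0],"twist":[0,0,0]},{"offset":[0,0,0],"twist":[0,0,0]}]'
python3 - <<'E'
from h import *
m=red("side",(250,300,122,165));c,e,f,n=ends(m);print(n,at("side",c,.12),at("side",e,.12),at("side",f,.12),get_obs()["contact_force"])
E
```

```text
t: 10.18
tool_pos: [0.5137, -0.1491, 0.0978]
tool_rot: [3.139, -0.001, -0.015]
contact_force: [-17.8, -4.5, 7.1]
opening: 0.0005
grip_force: 8.2
35 [ 0.52905099 -0.12820391  0.12      ] [ 0.52911197 -0.15615409  0.12      ] [ 0.52899401 -0.1028248   0.12      ] [-17.20431347  -5.2547374    7.65585362]
```

Held at the stop: the lever now lies along world y, as the geometry predicts there. Now draw straight back, then up.

```bash
python3 -m crank '[{"offset":[-0.006,0,0],"twist":[0,0,0]},{"offset":[-0.012,0,0],"twist":[0,0,0]},{"offset":[-0.018,0,0],"twist":[0,0,0]},{"offset":[-0.024,0,0],"twist":[0,0,0]},{"offset":[-0.03,0,0],"twist":[0,0,0]},{"offset":[-0.036,0,0],"twist":[0,0,0]},{"offset":[-0.042,0,0],"twist":[0,0,0]},{"offset":[-0.05,0,0],"twist":[0,0,0]},{"offset":[-0.065,0,0],"twist":[0,0,0]},{"offset":[-0.085,0,0],"twist":[0,0,0]},{"offset":[-0.105,0,-0.01],"twist":[0,0,0]},{"offset":[-0.115,0,-0.05],"twist":[0,0,0]},{"offset":[-0.115,0,-0.1],"twist":[0,0,0]},{"offset":[-0.115,0.04,-0.13],"twist":[0,0,0]},{"offset":[-0.115,0.08,-0.13],"twist":[0,0,0]},{"offset":[-0.115,0.12,-0.13],"twist":[0,0,0]},{"offset":[-0.115,0.12,-0.13],"twist":[0,0,0]},{"offset":[-0.115,0.12,-0.13],"twist":[0,0,0]}]'
python3 - <<'E'
from h import *
m=red("side",(250,300,122,165));c,e,f,n=ends(m);print(n,at("side",e,.12),at("side",f,.12),get_obs()["contact_force"])
for q in("canister","saucer","teaspoon","trivet","cup"):print(q,[np.round(d["rect"]).tolist() for d in cut_out(q,"side")[:1]])
cv2.imwrite("pics/c.png",get_image("side")[:,:,::-1])
E
```

```text
t: 12.48
tool_pos: [0.4024, -0.2678, 0.2286]
tool_rot: [3.141, -0.001, 0.001]
contact_force: [0.4, 0.4, -0.4]
opening: -0.0
grip_force: 0.0
76 [ 0.48359824 -0.1779084   0.12      ] [ 0.5100985  -0.09068098  0.12      ] [ 0.53215623  0.27995057 -1.02893775]
canister [[255.0, 221.0, 39.0, 57.0]]
saucer [[258.0, 122.0, 42.0, 27.0]]
teaspoon [[306.0, 170.0, 42.0, 9.0]]
trivet [[284.0, 143.0, 20.0, 29.0]]
cup [[221.0, 156.0, 32.0, 34.0]]
```

View pics/c.png

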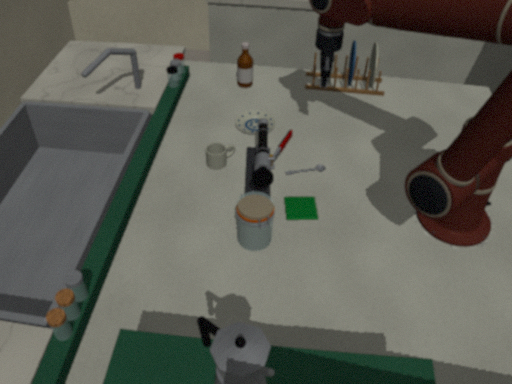

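The lever is back out at (284,145), exactly as at the start. The other things haven't moved; the trivet is still at (301,208), and its detection on the lever was a false report. The hand is clear.

```bash
python3 -c "from station import *
print(finish_job())"
```

```text
the job is handed in; nothing more can be done
None
```

The lever was pressed in to its stop and held there for just over two seconds at about 17–18 N with the gap to the bar still showing, then it sprang fully out, the hand was drawn clear, nothing else moved, and the job is handed in (no verdict came back).

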